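Spring check on a plywood mirror mount

TASK

Try out the spring-backed mirror mount on the class table: with closed fingertips press down the corner with the round pad (on the robot's left) until the pointer stands at the scale clip on that side, keep it there for a second, and release it so that the plate springs back level. Then do the same at the opposite corner with the square pad and the other clip. Do not press the pointer noticeably past a clip, do not shift the clips, and leave the loose things around the mount where they are, without picking anything up.

Things in the scene. Friction and masses are not known exactly. Their poses are not given: they have to be found in the camera images.
- mount: Plywood tilt mount screwed to the table, grey base board 290 x 210 x 9 mm. Origin: on the table top below the middle of the tilting plate; x along the plate's level hinge axis (65 mm up), away from the robot towards the upright scale; y to the round pad's side (the robot's left). Yaw up to 0.6 rad either way. Scale and clips reach 212 mm above the table, the rest at most 80 mm.
- plate (a joint): Tilt of the square plywood plate (130 x 130 x 6 mm, a round mirror in its middle) about the hinge axis, which runs along one diagonal; rad. 0: level, at rest. Positive: the round-pad corner is down and the pointer leans to that side; negative: the square-pad corner is down. Springs return it to level: about 2 N m per rad, so 6 N at a pad gives 0.2 rad; well damped. Stops at -0.5 and 0.5.
- round_pad (a point): Round rubber pad, 30 mm across, 10 mm high, on the plate's corner on the mount's +y side, 70 mm from the hinge axis. This point: centre of its top face, 13 mm above the plate's middle plane, at rest 78 mm above the table; it tilts with the plate. At 0.2 rad it has sunk by about 14 mm.
- square_pad (a point): Square rubber pad, 28 x 28 mm, 10 mm high, on the opposite corner, 70 mm from the hinge axis on the mount's -y side. Point and heights as for the round pad; its sides are parallel to the plate's, at 45 degrees to the mount's axes.
- pointer_tip (a point): Tip of the thin black pointer, 5 mm wide there, 130 mm from the hinge axis. The pointer is fixed to the plate, stands upright in front of the scale (mount x = 120 mm, on the side away from the robot) when the plate is level, and leans towards the corner pressed.
- round_clip_mark (a point): Mark of the bright metal clip on the scale's rim on the round pad's side: the point at the clip's middle line, 130 mm from the hinge axis, in the pointer's plane, so that the pointer tip coincides with it when the plate has tilted as far as the clip. The clip is 10 mm wide along the rim, about 30 mm tall; it sits at a varied place, at a tilt of 0.16 to 0.30 rad.
- square_clip_mark (a point): The same for the clip on the square pad's side; at a tilt of -0.16 to -0.30 rad.
- tub: Bystander: white lidded tub, 60 mm across, 45 mm high; origin at the centre of its underside.
- tube: Bystander: clear tube with a wooden cap, 34 mm across, 68 mm high; origin at the centre of its underside.
- cog: Bystander: flat plywood cogwheel, 76 mm across, 9 mm thick; origin at the centre of its underside.
- round_clip (a joint): Where the round pad's clip sits on the scale, as the plate tilt (rad) at which the pointer meets it. The scale is an upright plywood arc at mount x = 113 mm, 6 mm thick, its rim 124 mm from the hinge axis, running 0.5 rad to each side of upright.
- square_clip (a joint): Where the square pad's clip sits on the scale, as the plate tilt (rad) at which the pointer meets it. The scale is an upright plywood arc at mount x = 113 mm, 6 mm thick, its rim 124 mm from the hinge axis, running 0.5 rad to each side of upright.

How it is judged:
By the outcome, as a careful person would: the job done as asked, in the order asked, and still so for the second after the job is handed in, with the robot touching nothing.
It also fails if it takes over 48 s, if anything falls off the work surface, if the arm or the gripper's body presses on something with over 40 N, if the wrist force passes 120 N, or if a joint passes its speed limit or range.

ROBOT

A 7-joint arm with a two-finger parallel gripper is mounted at the origin on the work surface. World frame = base frame: x ahead of the robot, y to its left, z up, the work surface at z = 0. Lengths are in m, angles in rad, forces in N, time in s.
With the tool pointing down it reaches from about 0.4 to 0.85 m from the base axis. Payload 10.4 kg.
Tool frame: the origin (TCP) lies midway between the tips of the shut fingers; the grasp point (between the pads) lies 19 mm behind it; z points along the fingers, y is the line along which they close (so a half turn about z gives the same grasp; the last joint's range is limited). The gripper opens to 87 mm and grips with 3 to 60 N. Pads are 19 mm wide; open, the fingers measure 117 mm over their backs; the gripper's body (75 mm by 190 mm) begins 51 mm behind the grasp point.
Start: joints at [-1.14, 0.332, -0.065, 1.46, 0.022, 1.35, -0.088], TCP at [0.274, 0.562, 0.223] pointing down, gripper open.
Joint ranges: [-2.6, 2.6], [-0.5, 2.12], [-1.47, 1.34], [0.16, 2.42], [-1.27, 4.41], [0.06, 2.06], [-2.6, 2.6]. Speed limits (rad/s): [2.22, 2.22, 2.79, 2.79, 3.14, 3.14, 3.14].

INTERFACE

Orientations are given as a unit quaternion [x, y, z, w].
In Python, from station import telemetry, read_camera, job gives the robot as it stands.
- The arm moves only by the tool carry_out, never from a script. Its argument "deltas" is a list of rows, each a list of 7 numbers: the opening in per cent of the stroke, from 0 (shut) to 100 (fully open), then the shift along the tool's x, y, z in cm, then the turn, a rotation vector about the tool's x, y, z in degrees. In form: [[hand, x, y, z, ax, ay, az], ...]. A call has exactly 5 rows; each row shifts and turns the commanded pose from where the row before left it, along the tool's axes as they then stand; what a row does not reach is not made up. A row lasts 1/10 s, in which the tool goes at most 50 mm and 8.59 degrees, less where a joint would pass 70% of its speed; a pose out of reach is approached as far as the arm can. A call with a gripper value outside its range is refused whole. The fingers move at their own pace and stop on an object; "force" is the grip in N (left out, the last holds). Time passes only in rows, so rows that do not move let the fingers close, or fill a call up. It gives the time, the measured TCP pose, the force, the opening and the grip force at its end, in the units of the state.
- telemetry.get_obs(): the state, without advancing time (a new reading comes with each control period).
- read_camera(name): name is "scene" or "top"; returns a dict with "frame" (384x512x3 uint8, blue, green, red), "fx", "fy", "cx", "cy" (pixels), "dist_coeffs" ([k1, k2, p1, p2, k3] as OpenCV has them; the pictures are not rectified), "world_to_cam" (4x4, takes a point from world to camera coordinates). Camera axes: x right, y down, z forward; pixel columns grow to the right and rows downward; lengths in m; the calibration is good to about 2 mm. A picture is of the moment at which its call begins. There is no depth.
- job.hand_in(): hands the job in; it is judged then, once.
The state is a dict: "clock": time; "q": joint angles; "dq": joint speeds; "joint_efforts": joint torques, N m; "tcp_pos": TCP position; "tool_rot": TCP orientation; "force": force on the tool from outside, world axes, zero at the start; "wrist_torque": the same for the moment, N m; "grip_width": finger opening in m; "grasp_force": force on a finger pad.
Only numpy, scipy, OpenCV 4.12 (cv2) and the standard library are available. Lean on these libraries where they do the work, as an engineer would, in place of code of your own. Each camera call takes 0.05 s, during which the arm holds its last target. There are 200 camera calls.

## Working session

There is one attempt and no reset: what is moved stays moved. The work goes in short steps, Python scripts to look and compute and a tool call to move; the robot and the scene stay as the last step left them, time stands still between calls to the robot, and variables do not carry over. Pictures are saved under pics/ and viewed, at most 10 in all, crops included, and the job is handed in when it is done.

Besides the shell and the picture viewer there is one more tool, called after "Emit:" as name(argument=value, ...) on one line, values as JSON. carry_out: Moves the arm, as the interface text tells. Its arguments: {"type":"object","properties":{"deltas":{"type":"array","items":{"type":"array","items":{"type":"number"}}},"force":{"type":"number"}},"required":["deltas"]}

```bash
mkdir -p pics; cat > h.py <<'E'
import numpy as np, cv2
from station import telemetry, read_camera, job
def grab(n):
    c=read_camera(n); c['K']=np.array([[c['fx'],0,c['cx']],[0,c['fy'],c['cy']],[0,0,1.]]); c['d']=np.array(c['dist_coeffs'],float); c['T']=np.array(c['world_to_cam']); return c
def ray(c,p):
    u=cv2.undistortPoints(np.array(p,float).reshape(-1,1,2),c['K'],c['d']).reshape(-1,2)
    R=c['T'][:3,:3];t=c['T'][:3,3]
    return -R.T@t, np.c_[u,np.ones(len(u))]@R
def plane(c,p,z):
    o,d=ray(c,p); return o+d*((z-o[2])/d[:,2])[:,None]
def proj(c,P):
    P=np.array(P,float).reshape(-1,3);r,_=cv2.Rodrigues(c['T'][:3,:3])
    return cv2.projectPoints(P,r,c['T'][:3,3],c['K'],c['d'])[0].reshape(-1,2)
E
python3 - <<'E'
from h import *
for n in('scene','top'):
    c=grab(n); cv2.imwrite(f'pics/{n}0.png',c['frame']); np.set_printoptions(precision=3,suppress=True); print(n,c['fx'],ray(c,[[256,192]]))
o=telemetry.get_obs(); print({k:o[k] for k in('clock','tcp_pos','tool_rot','force','grip_width')})
E
```

```text
scene 375.45771139122655 (array([ 1.071, -0.427,  0.604]), array([[-0.61 ,  0.558, -0.563]]))
top 381.98957818253274 (array([0.382, 0.045, 1.095]), array([[ 0.22 , -0.021, -0.975]]))
{'clock': 0.1, 'tcp_pos': array([0.274, 0.561, 0.222]), 'tool_rot': array([ 0.225,  0.974, -0.001, -0.   ]), 'force': array([-0.06 , -0.334, -0.037]), 'grip_width': 0.08716371088721306}
```

View pics/scene0.png

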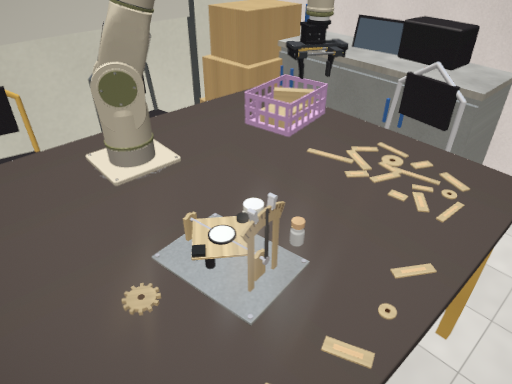

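View pics/top0.png

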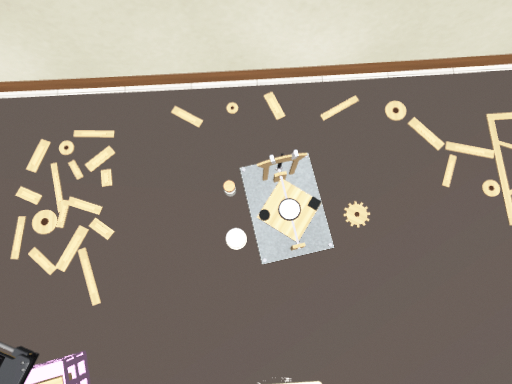

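The scene view shows the mount from the far right: square pad at about (198,250), round pad at (242,218), pointer at (267,230). The top view shows the round pad at about (264,215), the square pad at (314,203), the mirror at (290,209), and clips near (271,158) and (295,153). The tub is at (236,239), the tube at (230,188) and the cog at (357,214).

```bash
python3 - <<'E'
from h import *
np.set_printoptions(precision=4,suppress=True)
s=cv2.imread('pics/scene0.png');t=cv2.imread('pics/top0.png')
a=cv2.resize(t[140:270,225:375],None,fx=4,fy=4,interpolation=cv2.INTER_CUBIC)
b=cv2.resize(s[180:300,180:320],None,fx=4,fy=4,interpolation=cv2.INTER_CUBIC)
cv2.imwrite('pics/tz.png',a);cv2.imwrite('pics/sz.png',b)
c=grab('top')
g=t.max(2)
m=(g<45).astype(np.uint8)
n,l,st,ce=cv2.connectedComponentsWithStats(m[195:230,255:325])
for i in range(1,n):
    if st[i,4]>30: p=ce[i]+[255,195];print(st[i],p,plane(c,[p],.078))
print(plane(c,[[241,168],[309,154],[333,247],[264,263]],.009))
E
```

```text
[[ 0.7019  0.0616  0.009 ]
 [ 0.7329 -0.143   0.009 ]
 [ 0.4548 -0.1848  0.009 ]
 [ 0.4223  0.0122  0.009 ]]
```

View pics/tz.png

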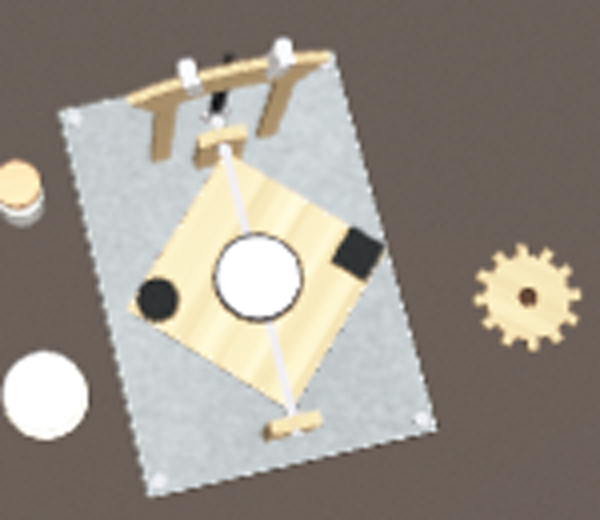

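View pics/sz.png

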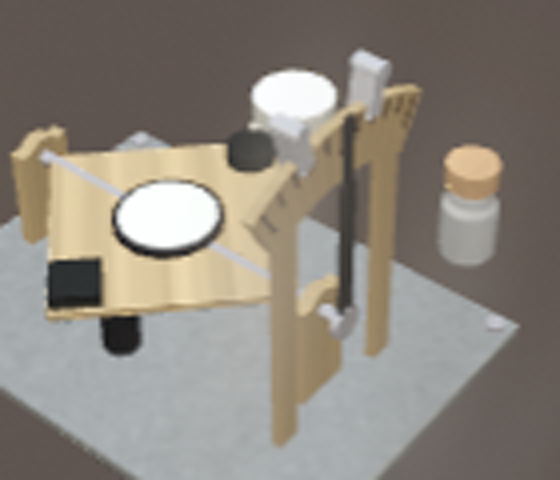

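Crops (x4, offsets (225,140) top and (180,180) scene): top has the round pad at (157,299), the square pad at (357,251) and the mirror at (258,277). The scene crop shows the round-side clip at about (369,85), the square-side clip at (292,140) and the pointer tip at (349,118). I'll now compute the mount frame and clip angles, and enlarge the scale.

```bash
cat >> h.py <<'E'
def tang(c,p,M,x=.120):
    "mount-plane coords (tilt angle, radius) of pixels on plane mount x"
    o,d=ray(c,p); ex=M[1]; n=((M[0]+x*ex-o)@ex)/(d@ex); P=o+d*n[:,None]-M[0]
    y=P@M[2]; z=P[:,2]-.065; return np.c_[np.arctan2(y,z),np.hypot(y,z)]
E
python3 - <<'E'
from h import *
np.set_printoptions(precision=4,suppress=True)
c=grab('top'); u=lambda L,o:(np.array(L,float)+.5)/4-.5+o
pads=plane(c,u([[157,299],[357,251]],[225,140]),.078); print('pads',pads,np.linalg.norm(pads[0]-pads[1]))
print('mirror',plane(c,u([[258,277]],[225,140]),.070))
B=plane(c,u([[60,112],[333,53],[437,430],[150,496]],[225,140]),.009); print(B,B.mean(0),[np.linalg.norm(B[i]-B[i-1]) for i in range(4)])
for a,b in((3,0),(2,1)): d=B[b]-B[a];print('yaw',np.arctan2(d[1],d[0]))
d=pads[0]-pads[1];yaw=np.arctan2(-d[0],d[1]);print('yaw pads',yaw)
hx=plane(c,u([[293,412],[225,150]],[225,140]),.065);d=hx[1]-hx[0];print('yaw hinge',np.arctan2(d[1],d[0]))
by=plane(c,u([[42,395],[18,185],[527,296]],[225,140]),.03);print(by)
s=grab('scene'); q=s['frame'][185:260,238:292]; cv2.imwrite('pics/cl.png',cv2.resize(q,None,fx=8,fy=8,interpolation=cv2.INTER_CUBIC))
E
```

```text
pads [[ 0.5481  0.006   0.078 ]
 [ 0.5727 -0.1315  0.078 ]] 0.1396974016985291
mirror [[ 0.5603 -0.0639  0.07  ]]
[[ 0.7032  0.0656  0.009 ]
 [ 0.7366 -0.14    0.009 ]
 [ 0.4543 -0.1872  0.009 ]
 [ 0.4209  0.0176  0.009 ]] [ 0.5788 -0.061   0.009 ] [np.float64(0.28638980561248134), np.float64(0.20827564956311706), np.float64(0.28616380941485886), np.float64(0.20748424993025535)]
yaw 0.16842958969399238
yaw 0.16566966120446022
yaw pads 0.1772994916561983
yaw hinge 0.16958696414010999
[[ 0.4935  0.0884  0.03  ]
 [ 0.6445  0.0981  0.03  ]
 [ 0.5423 -0.256   0.03  ]]
```

View pics/cl.png

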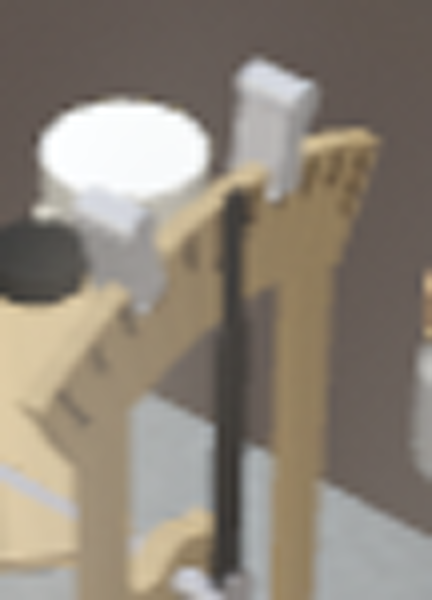

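```bash
cat >> h.py <<'E'
YAW=.17; M=(np.array([.5604,-.0628,0]),np.array([np.cos(YAW),np.sin(YAW),0]),np.array([-np.sin(YAW),np.cos(YAW),0]))
def mp(x,a,r): return M[0]+x*M[1]+r*np.sin(a)*M[2]+np.array([0,0,.065+r*np.cos(a)])
E
python3 - <<'E'
from h import *
np.set_printoptions(precision=3,suppress=True)
s=grab('scene');c=grab('top')
v=lambda L:(np.array(L,float)+.5)/8-.5+np.array([238,185])
print('pointer tip',tang(s,v([[235,195],[230,420],[230,560]]),M))
for x in(.114,.116,.118,.12):print(x,'round top,bot',tang(s,v([[310,93],[284,194]]),M,x).ravel(),'sq',tang(s,v([[143,222],[147,300]]),M,x).ravel())
w=lambda P:(proj(s,P)-np.array([238,185])+.5)*8-.5
print('axes',w([mp(.12,0,.13),mp(.12,.077,.13),mp(.11,0,.13),mp(.12,0,.12)]))
# top-view clip centres at x~.113, r .147
u=lambda L:(np.array(L,float)+.5)/4-.5+np.array([225,140])
for z in(.205,.208,.212):
  P=plane(c,u([[187,68],[282,46]]),z)-M[0]; print(z,P@M[1],P@M[2],np.arctan2(P@M[2],z-.065),np.hypot(P@M[2],z-.065))
q=s['frame'][185:260,238:292];hsv=cv2.cvtColor(q,cv2.COLOR_BGR2HSV)
np.set_printoptions(linewidth=250)
print('V-sat map round'); print(hsv[5:27,26:44,1]); print('sq');print(hsv[22:40,7:24,1])
E
```

```text
pointer tip [[0.005 0.127]
 [0.015 0.059]
 [0.2   0.012]]
0.114 round top,bot [0.281 0.138 0.262 0.112] sq [-0.192  0.135 -0.218  0.112]
0.116 round top,bot [0.256 0.14  0.231 0.114] sq [-0.207  0.138 -0.235  0.115]
0.118 round top,bot [0.231 0.141 0.202 0.116] sq [-0.221  0.141 -0.251  0.118]
0.12 round top,bot [0.207 0.143 0.173 0.118] sq [-0.235  0.144 -0.266  0.122]
axes [[233.548 187.43 ]
 [259.433 168.351]
 [198.59  171.335]
 [232.694 222.336]]
0.205 [0.114 0.115] [ 0.027 -0.033] [ 0.19  -0.231] [0.143 0.144]
0.208 [0.113 0.114] [ 0.027 -0.032] [ 0.189 -0.223] [0.146 0.147]
0.212 [0.112 0.112] [ 0.028 -0.032] [ 0.187 -0.212] [0.15 0.15]
V-sat map round
[[38 38 40 38 36 38 38 38 39 39 39 39 42 39 42 39 39 42]
 [40 38 35 38 38 38 38 41 39 39 39 39 39 42 39 39 39 39]
 [38 35 38 36 38  8  7 26 39 39 39 39 39 39 42 42 39 42]
 [37 38 38 38  7 11 12 12  3 26 41 41 39 42 37 39 42 39]
 [38 35 38 14  8 13 13 13 13 11  8 17 39 39 42 42 42 39]
 [40 37 38 16  3  2  8 13 14 13 12 13 14 16 42 39 42 39]
 [37 37 37 19  2  0  3  1  7 13 13 12  2 10 34 42 42 39]
 [37 35 35 24 10  3  0  1  3  1  3
[... 1097 characters left out ...]
23 18 12  7  4  1  2  9 11 10  4  5 16 28 50 64 66]
 [17 17 16 10  6  6  4  1  2  4  6  8 29 50 64 66 68]
 [16 16 18 10  9  8  8  8  6  4  8 10 40 64 66 68 75]
 [16 18 18 13  9  9  7  8  8 10  8  8 43 65 68 74 73]
 [16 18 18 11  9  9 10 10 10 10  8 10 32 60 74 75 66]
 [15 18 21 18 12  9 10 10 10 10  8  8 24 54 73 74 69]
 [18 17 23 19 14 10 10  8 10  8 10  8 16 43 74 75 74]
 [18 23 26 50 33 12 10 10 10 12  8 10 10 31 74 75 76]
 [27 30 26 58 42 18 41 43 21 10 10 10 10 27 70 76 75]
 [30 26 51 64 58 53 61 62 54 27 10 10 12 39 73 76 75]
 [53 64 65 63 64 64 63 65 67 36 10 15 35 63 73 74 76]
 [65 63 63 63 63 64 64 67 64 29  6 14 61 72 73 76 75]
 [63 63 62 63 64 64 65 67 54 50 45 53 71 73 74 74 76]]
```

```bash
python3 - <<'E'
from h import *
np.set_printoptions(precision=3,suppress=True,linewidth=250)
s=grab('scene');c=grab('top')
v=lambda L:(np.array(L,float)+.5)/8-.5+np.array([238,185])
for x in(.111,.113,.115):print(x,'round, sq',tang(s,v([[279,79],[115,207]]),M,x).ravel())
f=c['frame'];h=cv2.cvtColor(f,cv2.COLOR_BGR2HSV)
for nm,(r0,r1,c0,c1) in dict(round=(152,166,265,279),sq=(147,161,288,302)).items():
    m=((h[r0:r1,c0:c1,1]<25)&(h[r0:r1,c0:c1,2]>150)); print(nm,h[r0:r1,c0:c1,2]*m)
    ys,xs=np.nonzero(m)
    for k in range(r0,r1):
        xx=xs[ys==k-r0]
        if len(xx)>1:
            P=plane(c,[[xx.mean()+c0,k]],.209)[0]-M[0];print(k,xx.mean()+c0,len(xx),'x %.4f y %.4f a %.3f'%(P@M[1],P@M[2],np.arctan2(P@M[2],.144)))
g=f[150:176,270:292].max(2);print('pointer');print(g)
print(proj(c,[mp(.12,0,.13),mp(.12,0,.03),mp(.113,.19,.147),mp(.113,.22,.147),mp(.113,-.22,.147),mp(.113,-.25,.147)]))
E
```

```text
0.111 round, sq [ 0.208  0.143 -0.226  0.143]
0.113 round, sq [ 0.185  0.145 -0.239  0.146]
0.115 round, sq [ 0.163  0.147 -0.252  0.149]
round [[  0   0   0   0   0   0   0   0   0   0   0   0   0   0]
 [  0   0   0   0   0   0   0   0   0   0   0   0   0   0]
 [  0   0   0   0   0   0   0 153   0   0   0   0   0   0]
 [  0   0   0   0   0 227 247 249 184   0   0   0   0   0]
 [  0   0   0   0 180 253 253 252 239   0   0   0   0   0]
 [  0   0   0   0 165 251 253 253 250   0   0   0   0   0]
 [  0   0   0   0 168 245 253 253 250   0   0   0   0   0]
 [  0   0   0   0   0 222 253 253 251 234   0   0   0   0]
 [  0   0   0   0   0   0 252 251 252 250   0   0   0   0]
 [  0   0   0   0   0   0 243 220 199 194   0   0   0   0]
 [  0   0   0   0   0   0   0 178 176 181   0   0   0   0]
 [  0   0   0   0   0   0   0 184 176 178   0   0   0   0]
 [  0   0   0   0   0   0   0   0   0   0 192 209 184   0]
 [  0   0   0   0   0   0 188 197 214 210 209 203   0   0]]
155 271.5 4 x 0.1169 y 0.0262 a 0.180
156 271.0 5 x 0.1147 y 0.0279 a 0.192
157 271.0 5 x 0.1123 y 0.0286 a 0.196
158 271.0 5 x 0
[... 3388 characters left out ...]
8 213 217 213 215 212 209 188 143 162]
 [205 207 207 206 207 201 176 199 241 247 246 206 209 211 215 215 212 211 208 170 135 170]
 [206 209 206 203 207 208 211 213 228 242 234 203 227 230 236 236 227 210 205 168 147 171]
 [208 210 212 212 209 209 213 221 230 242 244 247 248 248 248 248 231 211 197 143 162 172]
 [210 211 211 209 211 228 239 249 246 244 244 246 248 245 245 247 241 208 193 143 173 174]
 [208 210 210 207 223 247 247 248 246 242 240 240 240 230 228 218 215 208 199 179 184 192]
 [210 209 210 197 183 247 245 244 238 214 212 184 174 170 171 174 185 208 207 211 214 214]]
[[281.216 153.318]
 [278.59  165.04 ]
 [271.25  156.598]
 [269.507 157.101]
 [295.082 151.344]
 [296.739 151.097]]
```

Mount origin is about (0.560, -0.063) with yaw 0.17. The pads are 139.7 mm apart (140 expected). Clips are at roughly +0.19 and -0.225. I'll start by shutting the fingers and turning the tool's y axis along the mount's y.

Emit:
carry_out(deltas=[[0,0,0,0,0,0,-7.15],[0,0,0,0,0,0,-7.15],[0,0,0,0,0,0,-7.15],[0,0,0,0,0,0,-7.15],[0,0,0,0,0,0,-7.15]], force=20)

```text
clock: 0.95
tcp_pos: [0.274, 0.5617, 0.2226]
tool_rot: [-0.088, 0.996, 0.0, 0.0]
force: [0.9, 0.7, 0.4]
grip_width: 0.0549
grasp_force: 0.0
```

```bash
cat >> h.py <<'E'
from scipy.spatial.transform import Rotation as Ro
def togo(P):
    o=telemetry.get_obs(); R=Ro.from_quat(o['tool_rot']).as_matrix()
    print('t',round(o['clock'],2),'tcp',np.round(o['tcp_pos'],4),'ydir deg',round(np.degrees(np.arctan2(R[1,1],R[0,1])),2),'tilt',np.round(R[2],4),'w',round(o['grip_width'],4),'F',np.round(o['force'],2))
    print('togo tool cm',np.round(R.T@(np.array(P)-o['tcp_pos'])*100,2))
RP=M[0]+.071*M[2]; SP=M[0]-.071*M[2]
E
python3 -c "
from h import *
togo([RP[0],RP[1],.2])"
```

```text
t 0.95 tcp [0.274  0.5617 0.2226] ydir deg 100.05 tilt [-0.  0. -1.] w 0.0549 F [0.89 0.66 0.37]
togo tool cm [-17.35 -59.39   2.26]
```

Emit:
carry_out(deltas=[[0,-0.87,-2.97,0.11,0,0,0],[0,-0.87,-2.97,0.11,0,0,0],[0,-0.87,-2.97,0.11,0,0,0],[0,-0.87,-2.97,0.11,0,0,0],[0,-0.87,-2.97,0.11,0,0,0]])

```text
clock: 1.45
tcp_pos: [0.3425, 0.4216, 0.2171]
tool_rot: [-0.085, 0.996, 0.0, 0.0]
force: [1.4, 1.0, 0.4]
grip_width: 0.0149
grasp_force: 0.0
```

Emit:
carry_out(deltas=[[0,-0.87,-2.97,0.11,0,0,0],[0,-0.87,-2.97,0.11,0,0,0],[0,-0.87,-2.97,0.11,0,0,0],[0,-0.87,-2.97,0.11,0,0,0],[0,-0.87,-2.97,0.11,0,0,0]])

```text
clock: 1.95
tcp_pos: [0.4105, 0.2826, 0.2117]
tool_rot: [-0.085, 0.996, 0.0, 0.0]
force: [-0.1, 0.4, -0.1]
grip_width: 0.0007
grasp_force: 0.0
```

Emit:
carry_out(deltas=[[0,-0.87,-2.97,0.11,0,0,0],[0,-0.87,-2.97,0.11,0,0,0],[0,-0.87,-2.97,0.11,0,0,0],[0,-0.87,-2.97,0.11,0,0,0],[0,-0.87,-2.97,0.11,0,0,0]])

```text
clock: 2.45
tcp_pos: [0.4785, 0.1436, 0.2062]
tool_rot: [-0.085, 0.996, 0.0, 0.0]
force: [0.7, 0.7, -0.3]
grip_width: 0.0006
grasp_force: 0.0
```

```bash
python3 -c "
from h import *
togo([RP[0],RP[1],.12])"
```

```text
t 2.45 tcp [0.4785 0.1436 0.2062] ydir deg 99.75 tilt [-6.e-04  3.e-04 -1.e+00] w 0.0006 F [ 0.69  0.7  -0.28]
togo tool cm [ -4.57 -14.64   8.62]
```

Emit:
carry_out(deltas=[[0,-0.91,-2.93,0.72,0,0,0],[0,-0.91,-2.93,0.72,0,0,0],[0,-0.91,-2.93,0.72,0,0,0],[0,-0.91,-2.93,0.72,0,0,0],[0,-0.91,-2.93,0.72,0,0,0]])

```text
clock: 2.95
tcp_pos: [0.5482, 0.007, 0.1699]
tool_rot: [-0.085, 0.996, 0.0, 0.0]
force: [-0.2, 0.2, -0.3]
grip_width: 0.0007
grasp_force: 0.0
```

Emit:
carry_out(deltas=[[0,0,0,1.5,0,0,0],[0,0,0,1.5,0,0,0],[0,0,0,1.5,0,0,0],[0,0,0,1,0,0,0],[0,0,0,0.5,0,0,0]])

```text
clock: 3.45
tcp_pos: [0.5473, 0.0082, 0.1092]
tool_rot: [-0.085, 0.996, 0.0, -0.0]
force: [-0.8, -0.0, 0.1]
grip_width: 0.0004
grasp_force: 0.0
```

```bash
python3 -c "
from h import *
togo([RP[0],RP[1],.08])
c=grab('top');s=grab('scene')
a=cv2.resize(c['frame'][140:240,235:335],None,fx=4,fy=4,interpolation=cv2.INTER_CUBIC)
b=cv2.resize(s['frame'][150:270,185:305],None,fx=400/120,fy=400/120,interpolation=cv2.INTER_CUBIC)
cv2.imwrite('pics/above.png',np.hstack([a,b]))"
```

```text
t 3.45 tcp [0.5473 0.0082 0.1092] ydir deg 99.76 tilt [ 9.e-04  1.e-04 -1.e+00] w 0.0004 F [-0.85 -0.02  0.12]
togo tool cm [-0.09 -0.12  2.92]
```

View pics/above.png

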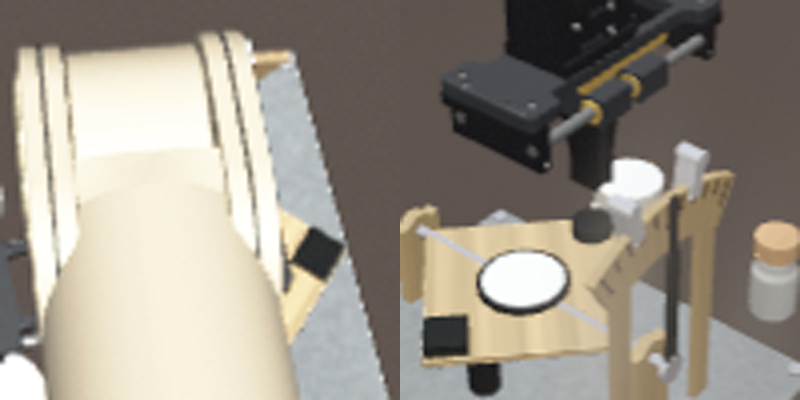

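The composite shows the top view blocked by the forearm, with the square pad still visible. In the scene view the shut fingers are above the round pad, and the pointer and both clips stay visible. I'll press with scene-view feedback, starting by descending to contact.

Emit:
carry_out(deltas=[[0,-0.09,-0.12,1.0,0,0,0],[0,0,0,1.0,0,0,0],[0,0,0,0.7,0,0,0],[0,0,0,0.3,0,0,0],[0,0,0,0.3,0,0,0]])

```text
clock: 4.05
tcp_pos: [0.5487, 0.0072, 0.0767]
tool_rot: [-0.085, 0.996, 0.0, -0.0]
force: [-1.1, 0.3, 1.1]
grip_width: 0.0005
grasp_force: 0.6
```

```bash
cat >> h.py <<'E'
def ptr(s,x=.120):
    "pointer angle at several radii: dark weighted centroid along arcs"
    V=s['frame'].max(2).astype(np.float32); A=np.linspace(-.4,.4,321); out=[]
    for r in(.09,.1,.11,.118,.123,.127,.13):
        p=proj(s,[mp(x,a,r) for a in A]).astype(np.float32)
        v=cv2.remap(V,p[:,0].reshape(1,-1),p[:,1].reshape(1,-1),cv2.INTER_CUBIC)[0]
        i=v.argmin(); k=slice(max(i-22,0),i+23); w=np.clip(85-v[k],0,None); out.append([r,(w*A[k]).sum()/max(w.sum(),1e-6),v[i]])
    return np.array(out)
E
python3 - <<'E'
from h import *
np.set_printoptions(precision=3,suppress=True,linewidth=200)
togo([RP[0],RP[1],.07])
s=grab('scene');print(ptr(s).T)
E0=[[278.3,196],[277,199.5],[275.8,203],[274.7,207]]
e=tang(s,E0,M,.1185);print('round edge',e[:,0]-.005/e[:,1],e[:,1])
q=s['frame'].max(2);print('x0=262,y0=190\n',q[190:214,262:284]);print('x0=246,y0=205\n',q[205:228,246:264])
E
```

```text
t 4.05 tcp [0.549 0.007 0.077] ydir deg 99.75 tilt [ 0.  0. -1.] w 0.0005 F [-1.14  0.32  1.14]
togo tool cm [0.03 0.01 0.67]
[[ 0.09   0.1    0.11   0.118  0.123  0.127  0.13 ]
 [ 0.04   0.032  0.029  0.028  0.029  0.031  0.   ]
 [57.058 54.813 56.157 56.193 55.078 65.18  91.069]]
round edge [0.241 0.223 0.207 0.194] [0.14  0.134 0.127 0.119]
x0=262,y0=190
 [[ 83  95  98  99  98  98  98  98  97  98  97  97  97  96  96  96  96  95  96  96  95  95]
 [ 96  99  98  98  98  98  98  97  97  98  98  97  96  96  96  96  96  95  96  96  95  95]
 [ 99  99  99  98  98  98  97 128 144 115  96  97  96  97  96  96  96  95  96  96  95  95]
 [ 99  99  99  99  99  98 147 201 215 205 164 115  97  96  96  96  96  95  95  96  95  95]
 [ 99  99 100  99 100 129 188 219 221 220 217 204 166 115  96  96  96  96  96  96  95  95]
 [100 100  99  99 100 139 188 209 216 221 223 221 218 211 184 122  96  95  96  96  95  95]
 [100 100 100 100  99 120 164 189 196 207 216 222 223 203 154 131 103  96  96  95  96  96]
 [100 100 100 100  99 115 156 178 181 183 193 205 199 164 146 129  97  96  95  96  95  96]
 [100 101 1
[... 2486 characters left out ...]
150 146 146 129 125 145]
 [ 82  82 112 142 146 146 147 148 148 151 151 154 152 147 147 144 142 145]
 [ 80  81 118 149 155 172 176 155 150 152 152 152 145 141 148 146 144 145]
 [ 81  83 165 189 175 199 199 185 159 154 151 145 140 147 147 146 145 145]
 [ 95 147 194 204 197 202 198 177 150 152 152 143 137 147 148 146 144 145]
 [180 211 211 207 204 199 176 135 134 161 160 137 146 147 148 146 145 145]
 [213 215 209 205 205 193 152 113 128 149 149 147 146 147 148 147 145 145]
 [215 210 204 204 192 164 150 128 124 148 149 149 147 147 149 148 146 145]
 [210 204 203 195 171 152 150 137 124 141 149 148 147 146 148 147 142 129]
 [206 203 198 178 152 150 151 149 146 147 149 149 148 146 148 145 129 111]]
```

```bash
python3 - <<'E'
from h import *
np.set_printoptions(precision=3,suppress=True,linewidth=200)
s=grab('scene');n=dict(s);n['frame']=cv2.imread('pics/scene0.png');print('zero',ptr(n).T[1],'now',ptr(s).T[1])
R=[[277.1,197],[277,198],[276.4,199],[276,200],[275.2,205],[275,206],[275,207]]
Q=[[256.95,214],[256.9,215],[257.25,216],[257.45,217],[257.9,218],[258.17,219],[258.25,220]]
for x in(.118,.119):
  for nm,L in(('R',R),('S',Q)):
    e=tang(s,L,M,x);a=e[:,0]-.005/e[:,1];print(x,nm,a,a.mean(),e[:,1])
E
```

```text
zero [ 0.013  0.003 -0.002  0.011  0.006 -0.     0.   ] now [0.041 0.035 0.033 0.036 0.036 0.035 0.   ]
0.118 R [0.22  0.222 0.211 0.205 0.206 0.205 0.21 ] 0.2113772214635405 [0.139 0.137 0.135 0.133 0.122 0.12  0.118]
0.118 S [-0.237 -0.242 -0.239 -0.24  -0.235 -0.234 -0.236] -0.23746724807554637 [0.134 0.132 0.129 0.126 0.123 0.12  0.117]
0.119 R [0.208 0.21  0.198 0.192 0.192 0.191 0.196] 0.1981454262368986 [0.14  0.137 0.136 0.134 0.123 0.121 0.119]
0.119 S [-0.244 -0.249 -0.247 -0.247 -0.243 -0.242 -0.244] -0.24504739510329937 [0.135 0.133 0.13  0.128 0.124 0.121 0.119]
```

Emit:
carry_out(deltas=[[0,0,0,0.2,0,0,0],[0,0,0,0.2,0,0,0],[0,0,0,0.2,0,0,0],[0,0,0,0.1,0,0,0],[0,0,0,0,0,0,0]])

```text
clock: 4.65
tcp_pos: [0.549, 0.0077, 0.0702]
tool_rot: [-0.085, 0.996, 0.0, 0.0]
force: [-2.0, 3.7, 3.7]
grip_width: 0.0006
grasp_force: 2.3
```

```bash
python3 -c "
from h import *
togo([RP[0],RP[1],.07])
s=grab('scene');print(np.round(ptr(s).T[1:],3))"
```

```text
t 4.65 tcp [0.549  0.0077 0.0702] ydir deg 99.78 tilt [-6.e-04  6.e-04 -1.e+00] w 0.0006 F [-1.97  3.67  3.75]
togo tool cm [ 0.07 -0.04  0.02]
[[ 0.139  0.135  0.134  0.131  0.128  0.132  0.   ]
 [49.501 48.357 51.897 47.045 45.043 54.079 91.563]]
```

Emit:
carry_out(deltas=[[0,0,0,0.15,0,0,0],[0,0,0,0.15,0,0,0],[0,0,0,0.1,0,0,0],[0,0,0,0.04,0,0,0],[0,0,0,0,0,0,0]])

```text
clock: 5.2
tcp_pos: [0.549, 0.0077, 0.0658]
tool_rot: [-0.085, 0.996, 0.0, 0.0]
force: [-1.3, 5.1, 5.7]
grip_width: 0.0006
grasp_force: 3.4
```

```bash
python3 -c "
from h import *
togo([RP[0],RP[1],.07])
s=grab('scene');print(np.round(ptr(s).T[1:],3))
cv2.imwrite('pics/p1.png',cv2.resize(s['frame'][170:245,225:300],None,fx=8,fy=8,interpolation=cv2.INTER_CUBIC))"
```

```text
t 5.2 tcp [0.549  0.0077 0.0658] ydir deg 99.78 tilt [-7.e-04  7.e-04 -1.e+00] w 0.0006 F [-1.31  5.05  5.72]
togo tool cm [ 0.07 -0.04 -0.42]
[[ 0.194  0.201  0.202  0.211  0.21   0.195  0.   ]
 [50.931 48.119 40.627 37.104 35.414 44.242 91.248]]
```

View pics/p1.png

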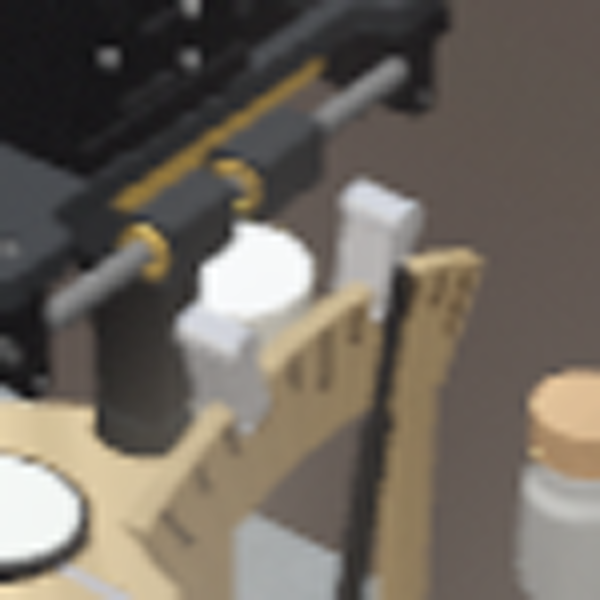

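The picture shows the pointer tip at about (398,265), over the front face of the round-side clip, and the reading is about 0.20. I'll hold here and then release.

Emit:
carry_out(deltas=[[0,0,0,0,0,0,0],[0,0,0,0,0,0,0],[0,0,0,0,0,0,0],[0,0,0,0,0,0,0],[0,0,0,0,0,0,0]])

```text
clock: 5.75
tcp_pos: [0.549, 0.0077, 0.0659]
tool_rot: [-0.085, 0.996, 0.0, 0.0]
force: [-1.1, 4.6, 6.1]
grip_width: 0.0008
grasp_force: 3.4
```

Emit:
carry_out(deltas=[[0,0,0,0,0,0,0],[0,0,0,0,0,0,0],[0,0,0,0,0,0,0],[0,0,0,0,0,0,0],[0,0,0,0,0,0,0]])

```text
clock: 6.25
tcp_pos: [0.549, 0.0077, 0.0659]
tool_rot: [-0.085, 0.996, 0.0, 0.0]
force: [-1.3, 5.6, 5.8]
grip_width: 0.0007
grasp_force: 3.4
```

Emit:
carry_out(deltas=[[0,0,0,0,0,0,0],[0,0,0,0,0,0,0],[0,0,0,0,0,0,0],[0,0,0,0,0,0,0],[0,0,0,0,0,0,0]])

```text
clock: 6.75
tcp_pos: [0.549, 0.0077, 0.0659]
tool_rot: [-0.085, 0.996, 0.0, 0.0]
force: [-1.8, 4.7, 6.4]
grip_width: 0.0005
grasp_force: 3.4
```

```bash
python3 -c "
from h import *
togo([SP[0],SP[1],.11])
s=grab('scene');print(np.round(ptr(s).T[1:],3))"
```

```text
t 6.75 tcp [0.549  0.0077 0.0659] ydir deg 99.77 tilt [-6.e-04  6.e-04 -1.e+00] w 0.0005 F [-1.79  4.71  6.42]
togo tool cm [  0.08 -14.24  -4.42]
[[ 0.194  0.201  0.201  0.208  0.209  0.195  0.   ]
 [50.954 47.895 40.831 37.478 38.558 44.052 91.46 ]]
```

Emit:
carry_out(deltas=[[0,0,0,-0.3,0,0,0],[0,0,0,-0.5,0,0,0],[0,0,0,-0.7,0,0,0],[0,0,0,-1.5,0,0,0],[0,0,0,-1.5,0,0,0]])

```text
clock: 7.3
tcp_pos: [0.5482, 0.0059, 0.1109]
tool_rot: [-0.084, 0.996, -0.001, -0.001]
force: [0.0, 0.1, 0.3]
grip_width: 0.0005
grasp_force: 0.0
```

```bash
python3 -c "
from h import *
togo([SP[0],SP[1],.11])
s=grab('scene');print(np.round(ptr(s).T[1:],3))"
```

```text
t 7.3 tcp [0.5482 0.0059 0.1109] ydir deg 99.69 tilt [ 1.5e-03 -9.0e-04 -1.0e+00] w 0.0005 F [0.01 0.05 0.33]
togo tool cm [ -0.05 -14.08   0.1 ]
[[ 1.3000e-02  4.0000e-03 -2.0000e-03  1.1000e-02  6.0000e-03  0.0000e+00
   0.0000e+00]
 [ 6.2640e+01  5.7410e+01  5.8991e+01  5.9333e+01  5.9451e+01  6.8724e+01
   9.1522e+01]]
```

The plate has returned to level (readings match the zero picture). Next, the square pad.

Emit:
carry_out(deltas=[[0,-0.05,-2.5,0,0,0,0],[0,0,-3.2,0,0,0,0],[0,0,-3.2,0,0,0,0],[0,0,-3.2,0,0,0,0],[0,0,-2.0,0,0,0,0]])

```text
clock: 7.85
tcp_pos: [0.5725, -0.1355, 0.1104]
tool_rot: [-0.083, 0.997, -0.001, -0.0]
force: [1.1, 0.4, 0.1]
grip_width: 0.0004
grasp_force: 0.0
```

Emit:
carry_out(deltas=[[0,0,0,0.8,0,0,0],[0,0,0,0.8,0,0,0],[0,0,0,0.6,0,0,0],[0,0,0,0.3,0,0,0],[0,0,0,0,0,0,0]])

```text
clock: 8.35
tcp_pos: [0.5728, -0.1308, 0.085]
tool_rot: [-0.086, 0.996, 0.0, -0.001]
force: [0.0, -1.4, 0.9]
grip_width: 0.0003
grasp_force: 0.0
```

```bash
python3 -c "
from h import *
togo([SP[0],SP[1],.079])
c=grab('top');s=grab('scene');print(np.round(ptr(s).T[1:],3))
a=cv2.resize(c['frame'][140:240,235:335],None,fx=4,fy=4,interpolation=cv2.INTER_CUBIC)
b=cv2.resize(s['frame'][150:270,185:305],None,fx=400/120,fy=400/120,interpolation=cv2.INTER_CUBIC)
cv2.imwrite('pics/above2.png',np.hstack([a,b]))"
```

```text
t 8.35 tcp [ 0.5728 -0.1308  0.085 ] ydir deg 99.82 tilt [ 1.e-03  5.e-04 -1.e+00] w 0.0003 F [ 0.05 -1.45  0.87]
togo tool cm [ 0.07 -0.19  0.6 ]
[[ 1.2000e-02  4.0000e-03 -2.0000e-03  1.0000e-02  6.0000e-03 -0.0000e+00
   0.0000e+00]
 [ 6.0903e+01  5.5909e+01  5.8312e+01  5.8581e+01  6.0177e+01  6.8903e+01
   9.1326e+01]]
```

View pics/above2.png

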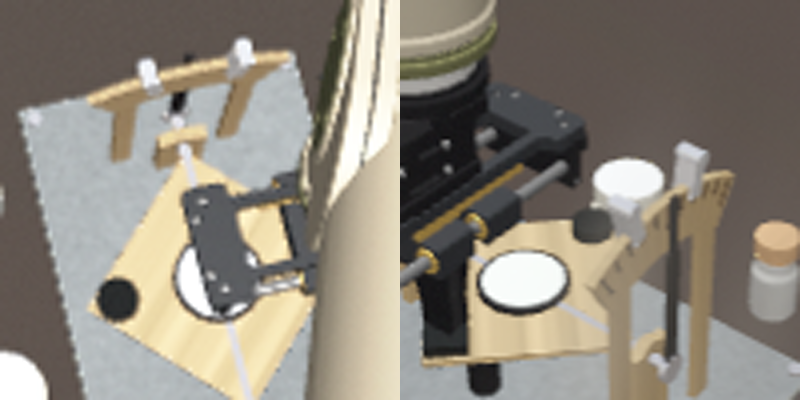

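The top view now shows the clips at about (148,75) and (241,52) in the crop, with the pointer unobstructed. The fingers are over the square pad in the scene view. I'll press partway.

Emit:
carry_out(deltas=[[0,0.07,-0.15,0.4,0,0,0],[0,0,0,0.4,0,0,0],[0,0,0,0.4,0,0,0],[0,0,0,0.3,0,0,0],[0,0,0,0,0,0,0]])

```text
clock: 8.95
tcp_pos: [0.5729, -0.1341, 0.0706]
tool_rot: [-0.085, 0.996, -0.0, 0.0]
force: [-0.2, -2.9, 3.1]
grip_width: 0.001
grasp_force: 2.1
```

```bash
python3 -c "
from h import *
togo([SP[0],SP[1],.0645])
s=grab('scene');print(np.round(ptr(s).T[1:],3))"
```

```text
t 8.95 tcp [ 0.5729 -0.1341  0.0706] ydir deg 99.71 tilt [-5.e-04 -8.e-04 -1.e+00] w 0.001 F [-0.15 -2.94  3.14]
togo tool cm [0.03 0.14 0.61]
[[-0.107 -0.118 -0.114 -0.118 -0.118 -0.121  0.   ]
 [74.271 71.167 72.684 76.915 74.227 80.237 89.293]]
```

Emit:
carry_out(deltas=[[0,0,0,0.2,0,0,0],[0,0,0,0.2,0,0,0],[0,0,0,0.1,0,0,0],[0,0,0,0.05,0,0,0],[0,0,0,0,0,0,0]])

```text
clock: 9.5
tcp_pos: [0.573, -0.1342, 0.0655]
tool_rot: [-0.085, 0.996, -0.0, 0.0]
force: [0.7, -4.8, 6.8]
grip_width: 0.0004
grasp_force: 3.5
```

```bash
python3 -c "
from h import *
togo([SP[0],SP[1],.0645])
c=grab('top');s=grab('scene');print(np.round(ptr(s).T[1:],3))
print(c['frame'][145:175,284:304].max(2))
print(proj(c,[mp(.12,a,.13) for a in(-.2,-.22,-.24)]))
z=lambda f,r,k:cv2.resize(f[r:r+50,k:k+50],None,fx=8,fy=8,interpolation=cv2.INTER_CUBIC)
cv2.imwrite('pics/p2.png',np.hstack([z(c['frame'],140,265),z(s['frame'],195,232)]))"
```

```text
t 9.5 tcp [ 0.573  -0.1342  0.0655] ydir deg 99.72 tilt [-8.e-04 -9.e-04 -1.e+00] w 0.0004 F [ 0.67 -4.79  6.81]
togo tool cm [0.03 0.15 0.1 ]
[[-0.193 -0.192 -0.195 -0.196 -0.201  0.     0.   ]
 [80.757 84.263 78.731 84.244 76.345 86.797 90.721]]
[[ 96  95  96  98  95  95  96  95  96  95  96  93  95  94  94  96  96  95
   95  95]
 [ 96  96  95  95  97  97  97  96  95  96  95  95  97  96  95  97  97  95
   95  95]
 [ 94  95  96  95  96  96  97  94  97  95  95  97  95  96  96  97  94  94
   96  96]
 [ 96  96  94  95  96  96  95  96  93  96  96  95  96  96  96  96  94  93
   94  96]
 [ 96  95  96  96  96  94  95  96  97 101 125 150 143 113  95  96  96  95
   97  96]
 [ 94  95  96  96  95  95  94  93  92 125 218 247 243 186  95  96  96  95
   96  95]
 [ 95  97  95  95  97  94  87  76  78 156 242 247 248 242  95  96  95  95
   96  95]
 [ 95  95  97  95  93  87  51  44  97 179 234 248 248 242 119 115 115 119
  129 129]
 [ 95  95  96  94  91  68  49  90 140 181 231 247 248 241 199 188 184 192
  217 213]
 [ 99 114 114 120 139 128 143 169 161 163 195 246 247 245 239 231 229 228
  230 229]
 [
[... 1086 characters left out ...]
3 189
  187 189]
 [194 191 189 189 188 182 151 129 151 152 154 162 181 193 196 198 198 190
  192 194]
 [195 194 194 192 189 171 129 145 152 153 155 170 192 193 196 199 197 197
  197 198]
 [194 195 192 192 188 154 119 153 153 154 161 183 195 196 197 197 197 200
  200 197]
 [223 224 211 190 186 151 131 153 154 156 164 195 197 197 197 197 198 198
  198 194]
 [238 237 216 190 176 129 146 156 156 159 170 191 194 197 195 195 196 201
  200 193]
 [233 236 228 189 173 127 156 159 158 166 178 188 189 191 193 191 191 197
  195 190]
 [212 197 196 186 178 161 168 173 175 194 192 190 188 191 194 193 191 194
  191 190]]
[[291.23800364 151.37933987]
 [292.20906606 151.22680671]
 [293.17230995 151.0821074 ]]
```

View pics/p2.png

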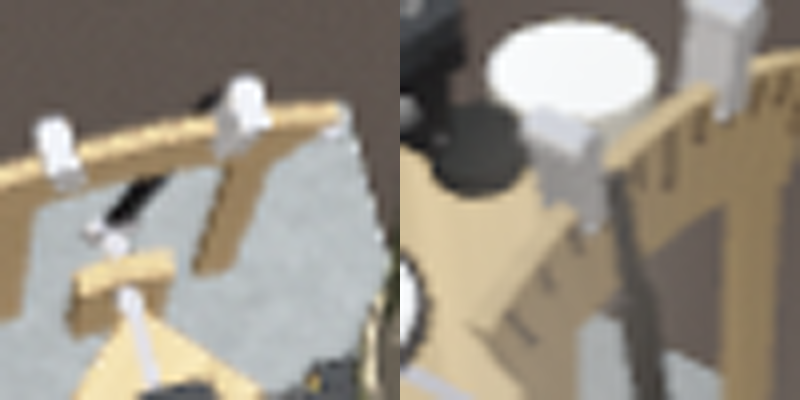

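In the top half the pointer tip sits just left of the square-side clip. In the scene half the tip at about (613,180) is just right of the clip's edge (607), so it isn't there yet. About 0.037 rad (2.4 mm) remains.

Emit:
carry_out(deltas=[[0,0,0,0.1,0,0,0],[0,0,0,0.08,0,0,0],[0,0,0,0.04,0,0,0],[0,0,0,0,0,0,0],[0,0,0,0,0,0,0]])

```text
clock: 10.1
tcp_pos: [0.573, -0.1341, 0.0634]
tool_rot: [-0.085, 0.996, -0.0, 0.0]
force: [-0.7, -4.2, 6.5]
grip_width: 0.0005
grasp_force: 3.9
```

```bash
python3 -c "
from h import *
togo([SP[0],SP[1],.0645])
c=grab('top');s=grab('scene');print(np.round(ptr(s).T[1:],3))
z=lambda f,r,k:cv2.resize(f[r:r+40,k:k+40],None,fx=10,fy=10,interpolation=cv2.INTER_CUBIC)
cv2.imwrite('pics/p3.png',np.hstack([z(c['frame'],140,270),z(s['frame'],200,238)]))"
```

```text
t 10.1 tcp [ 0.573  -0.1341  0.0634] ydir deg 99.72 tilt [-8.e-04 -8.e-04 -1.e+00] w 0.0005 F [-0.67 -4.18  6.47]
togo tool cm [ 0.04  0.14 -0.11]
[[-0.218  0.    -0.225 -0.233 -0.225  0.     0.   ]
 [83.815 86.488 84.107 81.362 82.435 91.96  90.403]]
```

View pics/p3.png

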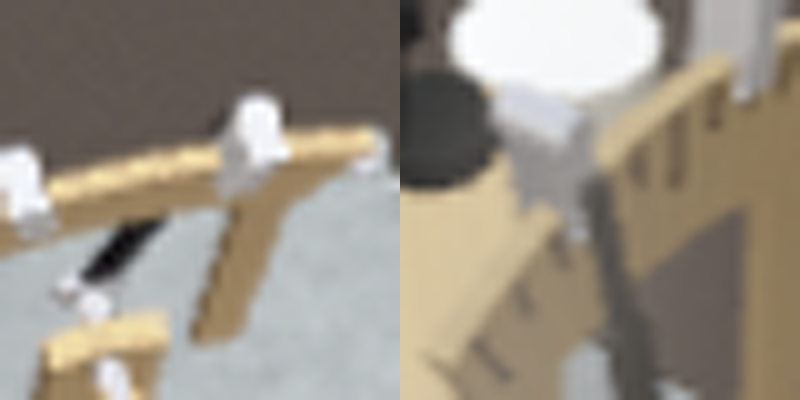

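The scene half shows the pointer tip at about x=596, mostly over the clip's front face (573–598). In the top half the pointer tip passes behind the clip's top. I'll nudge it slightly and hold.

Emit:
carry_out(deltas=[[0,0,0,0.04,0,0,0],[0,0,0,0,0,0,0],[0,0,0,0,0,0,0],[0,0,0,0,0,0,0],[0,0,0,0,0,0,0]])

```text
clock: 10.7
tcp_pos: [0.573, -0.1341, 0.063]
tool_rot: [-0.085, 0.996, -0.0, 0.0]
force: [-1.3, -4.7, 6.3]
grip_width: 0.0004
grasp_force: 4.0
```

Emit:
carry_out(deltas=[[0,0,0,0,0,0,0],[0,0,0,0,0,0,0],[0,0,0,0,0,0,0],[0,0,0,0,0,0,0],[0,0,0,0,0,0,0]])

```text
clock: 11.2
tcp_pos: [0.573, -0.1342, 0.0631]
tool_rot: [-0.085, 0.996, -0.0, 0.0]
force: [-0.7, -5.2, 7.4]
grip_width: 0.0005
grasp_force: 4.0
```

Emit:
carry_out(deltas=[[0,0,0,0,0,0,0],[0,0,0,0,0,0,0],[0,0,0,0,0,0,0],[0,0,0,0,0,0,0],[0,0,0,0,0,0,0]])

```text
clock: 11.7
tcp_pos: [0.573, -0.1341, 0.063]
tool_rot: [-0.085, 0.996, -0.0, 0.0]
force: [-0.7, -4.1, 6.4]
grip_width: 0.0006
grasp_force: 4.0
```

```bash
python3 -c "
from h import *
togo([SP[0],SP[1],.0645])
s=grab('scene');print(np.round(ptr(s).T[1:],3))"
```

```text
t 11.7 tcp [ 0.573  -0.1341  0.063 ] ydir deg 99.72 tilt [-8.e-04 -8.e-04 -1.e+00] w 0.0006 F [-0.72 -4.08  6.37]
togo tool cm [ 0.03  0.14 -0.15]
[[-0.233  0.     0.    -0.233  0.     0.     0.   ]
 [83.688 87.244 87.829 81.255 86.329 91.599 90.421]]
```

Emit:
carry_out(deltas=[[0,0,0,-0.3,0,0,0],[0,0,0,-0.5,0,0,0],[0,0,0,-0.7,0,0,0],[0,0,0,-1.5,0,0,0],[0,0,0,-1.5,0,0,0]])

```text
clock: 12.25
tcp_pos: [0.5724, -0.1325, 0.1083]
tool_rot: [-0.085, 0.996, 0.0, -0.001]
force: [0.6, 0.2, 0.5]
grip_width: 0.0005
grasp_force: 0.0
```

Emit:
carry_out(deltas=[[0,0,0,-1.5,0,0,0],[0,0,0,-1.5,0,0,0],[0,0,0,-1.5,0,0,0],[0,0,0,-0.5,0,0,0],[0,0,0,0,0,0,0]])

```text
clock: 12.75
tcp_pos: [0.5731, -0.1334, 0.1584]
tool_rot: [-0.085, 0.996, -0.0, 0.001]
force: [-0.2, 0.2, -0.7]
grip_width: 0.0006
grasp_force: 0.0
```

```bash
python3 -c "
from h import *
togo([SP[0],SP[1],.2])
s=grab('scene');print(np.round(ptr(s).T[1:],3))
a=cv2.imread('pics/scene0.png');d=cv2.absdiff(a,s['frame']).max(2)
for n,(r,k) in dict(tub=(200,245),tube=(218,290),cog=(283,120),clips=(185,236)).items(): print(n,d[r:r+28,k:k+40].max(), (d[r:r+28,k:k+40]>40).sum())"
```

```text
t 12.75 tcp [ 0.5731 -0.1334  0.1584] ydir deg 99.75 tilt [-1.4e-03 -2.0e-04 -1.0e+00] w 0.0006 F [-0.15  0.23 -0.75]
togo tool cm [ 0.05  0.08 -4.16]
[[ 1.3000e-02  4.0000e-03 -2.0000e-03  1.1000e-02  6.0000e-03  0.0000e+00
   0.0000e+00]
 [ 6.4476e+01  5.9415e+01  6.0896e+01  6.1699e+01  6.3459e+01  6.9386e+01
   9.2572e+01]]
tub 2 0
tube 2 0
cog 2 0
clips 3 0
```

The plate is level again, and the clips and loose things match the first picture. The arm is clear, so I'm handing in.

```bash
python3 -c "
from station import job
print(job.hand_in())"
```

```text
the job is handed in; nothing more can be done
None
```

Both corners were pressed in order to their clips (about +0.20 and -0.235 rad by my camera estimate, good to about 0.02), held over a second and released to level; nothing else in the scene moved, and the job is handed in at about 13 s, with no verdict returned.

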